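Find the tin with the loose part

TASK

One of the three closed tins on the board has a loose part in it. Going from the robot's left to its right, pick up each tin, lift it well clear, shake or rock it to feel whether it rattles, and set the quiet ones back flat on their own mats (the rattling one too, until all three have been tried). Then hold the rattling tin forward, level and still, about 10 cm above the middle of the round steel dish, and finish while still holding it there; leave the other things on the bench alone.

Things in the scene. Friction and masses are not known exactly. Their poses are not given: they have to be found in the camera images.
- tin_a_center (a point): centre (half-way up) of one of three closed sheet-steel tins, alike outside: 130 mm long (its x), 56 wide (its y), 50 high (its z), 0.4 to 0.55 kg with contents. It lies flat on one of the mats, its length roughly across the row. Grip it across its width. Any tin may lie on any mat, any may rattle, and weights differ at random, so weight does not tell which
- tin_b_center (a point): the same for another tin. A rattling tin holds one steel ball, 36 mm across, 0.2 kg, free to roll and knock inside, up to 43 mm either way from the middle along its length
- tin_c_center (a point): the same for the third tin. In a quiet tin the contents are packed tight: nothing shifts and the weight stays at its centre
- tin_a: the tin of tin_a_center; origin in the middle of its underside, z up, x along its length
- tin_b: likewise for tin_b_center
- tin_c: likewise for tin_c_center
- tin_a_floor: thin plate lining the bottom inside tin_a, hidden from view; only a loose part lies on it (packed contents sit on the tin's inner end ledges)
- tin_b_floor: thin plate lining the bottom inside tin_b, hidden from view; only a loose part lies on it (packed contents sit on the tin's inner end ledges)
- tin_c_floor: thin plate lining the bottom inside tin_c, hidden from view; only a loose part lies on it (packed contents sit on the tin's inner end ledges)
- mat_left (a point): middle of the top of the left-hand (robot's left, +y) black rubber mat, 150 x 85 mm, one of three in a row 145 mm apart on a fixed plywood board 165 x 450 mm. Mat tops are 13 mm above the bench, so a resting tin's centre is at 38 mm. x points away from the robot, y along the row to the left
- mat_middle (a point): the same for the middle mat
- mat_right (a point): the same for the right-hand (-y) mat
- dish_center (a point): middle of the mouth of a fixed round shallow steel dish, 110 mm across, 18 mm high, standing on the bench beyond the board
- oil_bottle: white oil bottle, 44 mm across and 120 mm high, right of the work; origin under its middle; leave alone
- jar: glass jar with a steel cap, 64 mm across, 80 mm high, left of the work; origin under its middle; leave alone
- tape_roll: roll of black tape lying flat, 90 mm across, 24 mm high, left of the work; origin under its middle; leave alone
- wrench: steel wrench 170 mm long lying right of the work; leave alone

How it is judged:
On the way, in this order (a step that is already met when the one before it is completed fails the run):
1. the tin from the left mat is gripped, lifted at least 40 mm clear and shaken (moving faster than 0.15 m/s or turning faster than 0.6 rad/s), the other two lying on their own mats (((height (world z) of tin_a_center above 0.078 m and contact force between the fingers and tin_a above 1 N and (linear speed of tin_a above 0.15 m/s or angular speed of tin_a above 0.6 rad/s) and distance of each of tin_b_center, tin_c_center from where it was at the start of the episode below 0.04 m and horizontal distance between each of tin_b_center, tin_c_center and mat_left above 0.08 m) or (height (world z) of tin_b_center above 0.078 m and contact force between the fingers and tin_b above 1 N and (linear speed of tin_b above 0.15 m/s or angular speed of tin_b above 0.6 rad/s) and distance of each of tin_a_center, tin_c_center from where it was at the start of the episode below 0.04 m and horizontal distance between each of tin_a_center, tin_c_center and mat_left above 0.08 m) or (height (world z) of tin_c_center above 0.078 m and contact force between the fingers and tin_c above 1 N and (linear speed of tin_c above 0.15 m/s or angular speed of tin_c above 0.6 rad/s) and distance of each of tin_a_center, tin_b_center from where it was at the start of the episode below 0.04 m and horizontal distance between each of tin_a_center, tin_b_center and mat_left above 0.08 m))), for 0.04 s.
2. the tin from the middle mat is gripped, lifted at least 40 mm clear and shaken (moving faster than 0.15 m/s or turning faster than 0.6 rad/s), the other two lying on their own mats (((height (world z) of tin_a_center above 0.078 m and contact force between the fingers and tin_a above 1 N and (linear speed of tin_a above 0.15 m/s or angular speed of tin_a above 0.6 rad/s) and distance of each of tin_b_center, tin_c_center from where it was at the start of the episode below 0.04 m and horizontal distance between each of tin_b_center, tin_c_center and mat_middle above 0.08 m) or (height (world z) of tin_b_center above 0.078 m and contact force between the fingers and tin_b above 1 N and (linear speed of tin_b above 0.15 m/s or angular speed of tin_b above 0.6 rad/s) and distance of each of tin_a_center, tin_c_center from where it was at the start of the episode below 0.04 m and horizontal distance between each of tin_a_center, tin_c_center and mat_middle above 0.08 m) or (height (world z) of tin_c_center above 0.078 m and contact force between the fingers and tin_c above 1 N and (linear speed of tin_c above 0.15 m/s or angular speed of tin_c above 0.6 rad/s) and distance of each of tin_a_center, tin_b_center from where it was at the start of the episode below 0.04 m and horizontal distance between each of tin_a_center, tin_b_center and mat_middle above 0.08 m))), for 0.04 s.
3. the tin from the right mat is gripped, lifted at least 40 mm clear and shaken (moving faster than 0.15 m/s or turning faster than 0.6 rad/s), the other two lying on their own mats (((height (world z) of tin_a_center above 0.078 m and contact force between the fingers and tin_a above 1 N and (linear speed of tin_a above 0.15 m/s or angular speed of tin_a above 0.6 rad/s) and distance of each of tin_b_center, tin_c_center from where it was at the start of the episode below 0.04 m and horizontal distance between each of tin_b_center, tin_c_center and mat_right above 0.08 m) or (height (world z) of tin_b_center above 0.078 m and contact force between the fingers and tin_b above 1 N and (linear speed of tin_b above 0.15 m/s or angular speed of tin_b above 0.6 rad/s) and distance of each of tin_a_center, tin_c_center from where it was at the start of the episode below 0.04 m and horizontal distance between each of tin_a_center, tin_c_center and mat_right above 0.08 m) or (height (world z) of tin_c_center above 0.078 m and contact force between the fingers and tin_c above 1 N and (linear speed of tin_c above 0.15 m/s or angular speed of tin_c above 0.6 rad/s) and distance of each of tin_a_center, tin_b_center from where it was at the start of the episode below 0.04 m and horizontal distance between each of tin_a_center, tin_b_center and mat_right above 0.08 m))), for 0.04 s.
At the end, for the whole second after the job is handed in: The rattling tin is held in the fingers, level to 0.2 rad and still, its centre 80 to 260 mm above the bench and within 50 mm of the dish's middle seen from above; the two quiet tins lie flat, at rest and released within 40 mm of where they started (((contact force between tin_a_floor and anything else above 0.2 N and height (world z) of tin_a_center between 0.08 and 0.26 m and horizontal distance between tin_a_center and dish_center below 0.05 m and angle between tin_a's own z axis and vertical below 0.2 rad and linear speed of tin_a below 0.05 m/s and contact force between the fingers and tin_a above 2 N and distance of each of tin_b_center, tin_c_center from where it was at the start of the episode below 0.04 m and angle between each of tin_b, tin_c's own z axis and vertical below 0.1 rad and linear speed of each of tin_b, tin_c below 0.03 m/s and contact force between the fingers and tin_b below 0.2 N and contact force between the fingers and tin_c below 0.2 N) or (contact force between tin_b_floor and anything else above 0.2 N and height (world z) of tin_b_center between 0.08 and 0.26 m and horizontal distance between tin_b_center and dish_center below 0.05 m and angle between tin_b's own z axis and vertical below 0.2 rad and linear speed of tin_b below 0.05 m/s and contact force between the fingers and tin_b above 2 N and distance of each of tin_a_center, tin_c_center from where it was at the start of the episode below 0.04 m and angle between each of tin_a, tin_c's own z axis and vertical below 0.1 rad and linear speed of each of tin_a, tin_c below 0.03 m/s and contact force between the fingers and tin_a below 0.2 N and contact force between the fingers and tin_c below 0.2 N) or (contact force between tin_c_floor and anything else above 0.2 N and height (world z) of tin_c_center between 0.08 and 0.26 m and horizontal distance between tin_c_center and dish_center below 0.05 m and angle between tin_c's own z axis and vertical below 0.2 rad and linear speed of tin_c below 0.05 m/s and contact force between the fingers and tin_c above 2 N and distance of each of tin_a_center, tin_b_center from where it was at the start of the episode below 0.04 m and angle between each of tin_a, tin_b's own z axis and vertical below 0.1 rad and linear speed of each of tin_a, tin_b below 0.03 m/s and contact force between the fingers and tin_a below 0.2 N and contact force between the fingers and tin_b below 0.2 N))); the arm keeps its last pose, push and grip.
It fails at once if the oil bottle is moved more than 30 mm (distance of oil_bottle from where it was at the start of the episode above 0.03 m).
It fails at once if the jar is moved more than 30 mm (distance of jar from where it was at the start of the episode above 0.03 m).
It fails at once if the tape roll is moved more than 30 mm (distance of tape_roll from where it was at the start of the episode above 0.03 m).
It fails at once if the wrench is moved more than 30 mm (distance of wrench from where it was at the start of the episode above 0.03 m).
It also fails if it takes over 72 s, if anything falls off the work surface, if the arm or the gripper's body presses on something with over 40 N, if the wrist force passes 120 N, or if a joint passes its speed limit or range.

ROBOT

A 6-joint arm with a two-finger parallel gripper is mounted at the origin on the work surface. World frame = base frame: x ahead of the robot, y to its left, z up, the work surface at z = 0. Lengths are in m, angles in rad, forces in N, time in s.
With the tool pointing down it reaches from about 0.425 to 0.925 m from the base axis. Payload 12.5 kg.
Tool frame: the origin (TCP) lies on the centre line of the jaws, within the pads' length; the fingertips stand 17 mm ahead of it and the grasp point (between the pads) lies 2 mm behind it (manip.nose_length is the distance from the TCP to the fingertips, in m); z points along the fingers, y is the direction in which the jaws open and shut (so a half turn about z gives the same grasp; the last joint's range is limited). The gripper opens to 85 mm and grips with 20 to 120 N. Pads are 22 mm wide; open, the fingers measure 114 mm over their backs; the gripper's body (76 mm by 85 mm) begins 54 mm behind the grasp point. The pads swing forward as they close: fully open they stand 13 mm farther back than shut.
Start: joints at [-1.214, 0.491, 1.559, -0, 1.092, -0.106], TCP at [0.279, -0.559, 0.248] pointing down, gripper open.
Joint ranges: [-3.1, 3.1], [-0.84, 2.19], [0.05, 2.79], [-1.13, 4.28], [0.06, 2.93], [-2.69, 2.69]. Speed limits (rad/s): [2.22, 2.22, 2.79, 3.14, 3.14, 3.14].

INTERFACE

Orientations are given as [roll, pitch, yaw] about the fixed x, y, z axes, in that order (R = Rz(yaw) Ry(pitch) Rx(roll)).
In Python, from plant import manip gives the robot as it stands.
- The arm moves only by the tool play_rows, never from a script. Its argument "increments" is a list of rows, each an object with "dp": the shift along the tool's x, y, z in mm, a list of three; "spin": the turn about the tool's z in degrees. A call has 1 to 12 rows; each row shifts and turns the commanded pose from where the row before left it, along the tool's axes as they then stand; what a row does not reach is not made up. A row lasts 1/10 s, in which the tool goes at most 50 mm and 8.59 degrees, less where a joint would pass 70% of its speed; a pose out of reach is approached as far as the arm can. A call with a gripper value outside its range is refused whole. "jaw" is the opening in per cent of the stroke, from 0 (shut) to 100 (fully open), set as the call begins (left out, the last holds). The fingers move at their own pace and stop on an object; "squeeze" is the grip in N (left out, the last holds). Time passes only in rows, so rows that do not move let the fingers close. It gives the time, the measured TCP pose, the force and the opening at its end, in the units of the state.
- manip.state(): the state, without advancing time (a new reading comes with each control period).
- manip.get_image(name): name is "side" or "top"; returns a dict with "color" (400x640x3 uint8, red, green, blue), "depth" (400x640 float32, m along the optical axis (not along the pixel's ray), 0 where there is no reading), "camera_matrix" (3x3 intrinsics, pixels), "k1" (the pictures are not rectified: a ray, as slopes to the right and down, at radius r is drawn at 1 + k1 r^2 times it, then the intrinsics apply), "view" (4x4, takes a point from world to camera coordinates). Camera axes: x right, y up, looking along -z (the intrinsics and any distortion apply to the point x, -y, -z); pixel columns grow to the right and rows downward; lengths in m; the calibration is good to about 2 mm. A picture is of the moment at which its call begins.
- manip.sign_off(): hands the job in, once; it reports no verdict.
The state is a dict: "t": time; "q": joint angles; "dq": joint speeds; "joint_torque": joint torques, N m; "position": TCP position; "orientation": TCP orientation; "ft_force": force on the tool from outside, world axes, zero at the start; "wrist_torque": the same for the moment, N m; "finger_gap": finger opening in m.
Only numpy, scipy, OpenCV 4.12 (cv2) and the standard library are available. Lean on these libraries where they do the work, as an engineer would, in place of code of your own. Each camera call takes 0.05 s, during which the arm holds its last target.

## Working session

There is one attempt and no reset: what is moved stays moved. The work goes in short steps, Python scripts to look and compute and a tool call to move; the robot and the scene stay as the last step left them, time stands still between calls to the robot, and variables do not carry over. Pictures are saved under pics/ and viewed, and the job is handed in when it is done.

Besides the shell and the picture viewer there is one more tool, called after "Request:" as name(argument=value, ...), one argument or row to a line, values as JSON. play_rows: Moves the arm, as the interface text tells. Its arguments: {"type":"object","properties":{"increments":{"type":"array"},"jaw":{"type":"number"},"squeeze":{"type":"number"}},"required":["increments"]}

```bash
mkdir -p pics; cat > h.py <<'E'
import numpy as np, cv2
from plant import manip
def grab(n,tag):
    im=manip.get_image(n); cv2.imwrite(f'pics/{n}_{tag}.png',im['color'][...,::-1]); np.savez(f'/tmp/{n}_{tag}.npz',**im); return im
def ray(im,u,v):
    K=np.array(im['camera_matrix']);k=float(im['k1'])
    xd=np.array([(u-K[0,2])/K[0,0],(v-K[1,2])/K[1,1]]); x=xd.copy()
    for _ in range(20): x=xd/(1+k*(x@x))
    V=np.array(im['view']); R=V[:3,:3];t=V[:3,3]
    d=R.T@np.array([x[0],-x[1],-1.]); return -R.T@t,d
def onplane(im,u,v,z):
    o,d=ray(im,u,v); return o+d*(z-o[2])/d[2]
def cloud(im):
    K=np.array(im['camera_matrix']);k=float(im['k1']);D=im['depth']
    v,u=np.mgrid[:D.shape[0],:D.shape[1]]
    xd=np.stack([(u-K[0,2])/K[0,0],(v-K[1,2])/K[1,1]],-1);x=xd.copy()
    for _ in range(20): x=xd/(1+k*(x**2).sum(-1,keepdims=True))
    P=np.stack([x[...,0]*D,-x[...,1]*D,-D],-1)
    V=np.array(im['view']);return (P-V[:3,3])@V[:3,:3]
def st():
    s=manip.state(); return {k:np.round(np.array(v),4).tolist() for k,v in s.items()}
E
python3 - <<'E'
from h import *
for n in('side','top'):
    im=grab(n,'0'); print(n,im['camera_matrix'],im['k1'],ray(im,320,200))
print(st()); print(manip.nose_length)
E
```

```text
side [[492.83203033   0.         324.72767558]
 [  0.         492.83203033 191.90141292]
 [  0.           0.           1.        ]] 0.035243835855291034 (array([0.29123391, 1.05624199, 1.26802486]), array([ 0.15348864, -0.65094728, -0.74368739]))
top [[452.7667742    0.         316.1197372 ]
 [  0.         452.7667742  205.11921376]
 [  0.           0.           1.        ]] 0.02586177330457724 (array([ 0.35043729, -0.02776442,  1.38794742]), array([ 0.15275301,  0.01686934, -0.98822225]))
{'t': 0.1, 'q': [-1.2136, 0.4915, 1.5594, 0.0, 1.0917, -0.1056], 'dq': [0.0021, -0.0032, -0.003, 0.0012, 0.0004, -0.0017], 'joint_torque': [0.0024, -61.9447, -26.2026, -0.0001, 0.0029, 0.0], 'position': [0.279, -0.5591, 0.2478], 'orientation': [-3.1406, -0.0001, 0.4628], 'ft_force': [0.3301, -0.2762, 0.2846], 'wrist_torque': [-0.0518, -0.0017, 0.0015], 'finger_gap': 0.0851}
0.017
```

View pics/side_0.png

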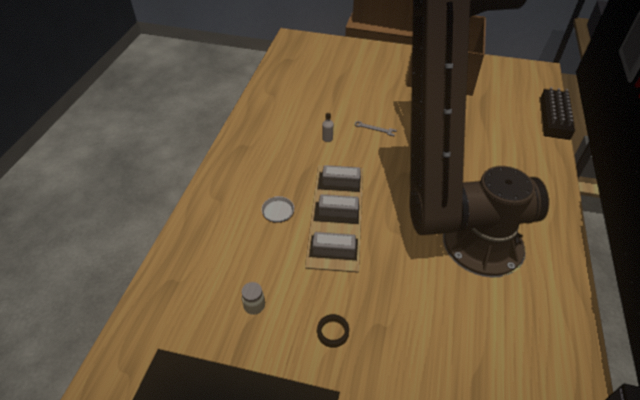

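View pics/top_0.png

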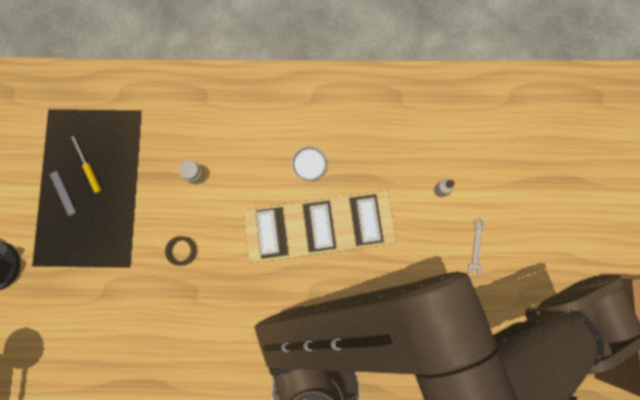

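The top view shows three tins at about (270,232), (320,226), (368,219), with the dish at (310,163). The side view shows them at (334,245), (338,208), (341,177), with the dish at (278,209). Next I'll zoom in and measure.

```bash
python3 - <<'E'
from h import *
a=cv2.imread('pics/top_0.png')[140:270,240:400]; b=cv2.imread('pics/side_0.png')[155:280,255:370]
cv2.imwrite('pics/zoom.png',np.hstack([cv2.resize(a,(492,400),interpolation=cv2.INTER_CUBIC),cv2.resize(b,(300,400),interpolation=cv2.INTER_CUBIC)]))
for n in('top','side'):
    im=dict(np.load(f'/tmp/{n}_0.npz')); hsv=cv2.cvtColor(im['color'],cv2.COLOR_RGB2HSV)
    m=((hsv[...,1]<60)&(hsv[...,2]>(120))).astype(np.uint8)
    P=cloud(im)
    c,_=cv2.findContours(m,cv2.RETR_EXTERNAL,cv2.CHAIN_APPROX_NONE)
    for k in c:
        if cv2.contourArea(k)<150: continue
        mm=np.zeros_like(m);cv2.drawContours(mm,[k],-1,1,-1); z=P[mm>0]
        z=z[im['depth'][mm>0]>0]
        M=cv2.moments(k);u,v=M['m10']/M['m00'],M['m01']/M['m00']
        if not(200<u<480 and 120<v<300): continue
        print(n,round(u,1),round(v,1),cv2.contourArea(k),np.round(np.median(z,0),3),'z',np.round(np.percentile(z[:,2],[5,50,95]),3))
        for h in (0.063,0.018):
            q=np.array([onplane(im,*p[0],h)[:2] for p in k],np.float32); print('   z',h,np.round(onplane(im,u,v,h)[:2],4),[np.round(x,4) for x in cv2.minAreaRect(q*1000)])
E
```

```text
top 476.2 249.4 211.0 [ 0.415 -0.477  0.007] z [0.002 0.007 0.012]
   z 0.063 [ 0.4166 -0.4574] [array([ 421.1818, -456.5449]), array([ 32.122 , 142.3735]), np.float64(84.3602)]
   z 0.018 [ 0.4189 -0.472 ] [array([ 423.5844, -471.1078]), array([ 33.213, 147.209]), np.float64(84.3602)]
top 267.4 231.8 760.5 [0.458 0.148 0.064] z [0.058 0.064 0.068]
   z 0.063 [0.4588 0.1481] [array([459.4788, 148.2816]), array([130.7048,  54.7243]), np.float64(8.6785)]
   z 0.018 [0.4625 0.1541] [array([463.1823, 154.2607]), array([135.144,  56.583]), np.float64(8.6785)]
top 321.0 225.9 799.0 [ 0.478 -0.009  0.063] z [0.056 0.063 0.068]
   z 0.063 [ 0.4783 -0.0091] [array([478.903,  -8.907]), array([130.9451,  56.8103]), np.float64(8.741)]
   z 0.018 [ 0.4826 -0.0085] [array([483.2663,  -8.2666]), array([135.3925,  58.7398]), np.float64(8.741)]
top 368.3 219.8 802.0 [ 0.498 -0.147  0.063] z [0.057 0.063 0.068]
   z 0.063 [ 0.4982 -0.1476] [array([ 498.3841, -147.6325]), array([131.9237,  57.0435]), np.float64(8.4764)]
   z 0.018 [ 0.5032 -0.1517] [array([ 503.4089, -151.7037]), array([136.4042,  58.9
[... 728 characters left out ...]
6]), np.float64(13.6944)]
   z 0.018 [0.6765 0.0411] [array([676.2866,  40.8697]), array([90.9043, 83.7246]), np.float64(13.6944)]
side 338.8 200.4 280.5 [ 0.478 -0.01   0.064] z [0.059 0.064 0.069]
   z 0.063 [ 0.4796 -0.0115] [array([480.1111, -11.7818]), array([109.169 ,  44.3699]), np.float64(8.5397)]
   z 0.018 [ 0.4867 -0.0514] [array([487.1644, -51.6657]), array([113.2458,  46.0268]), np.float64(8.5397)]
side 341.3 170.6 237.0 [ 0.5   -0.148  0.064] z [0.059 0.064 0.069]
   z 0.063 [ 0.4999 -0.1499] [array([ 501.5645, -149.9099]), array([113.8917,  43.7587]), np.float64(8.2979)]
   z 0.018 [ 0.5077 -0.195 ] [array([ 509.419, -194.952]), array([118.1448,  45.3928]), np.float64(8.2979)]
```

View pics/zoom.png

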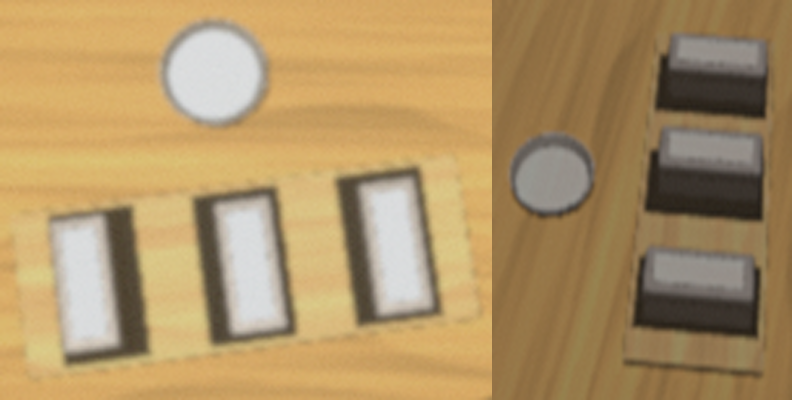

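Request:
play_rows(
  increments=[
    {"dp":[0,0,0],"spin":6},
    {"dp":[0,0,0],"spin":6},
    {"dp":[0,0,0],"spin":5.8},
    {"dp":[37,-32,0],"spin":0},
    {"dp":[37,-32,0],"spin":0},
    {"dp":[37,-32,0],"spin":0},
    {"dp":[37,-32,0],"spin":0},
    {"dp":[37,-32,0],"spin":0},
    {"dp":[37,-32,0],"spin":0},
    {"dp":[37,-32,0],"spin":0},
  ],
  jaw=100,
  squeeze=60,
)

```text
t: 1.1
position: [0.502, -0.2968, 0.2482]
orientation: [-3.141, 0.0, 0.152]
ft_force: [1.3, -0.4, 0.0]
finger_gap: 0.0853
```

```bash
cat >> h.py <<'E'
def go(x,y,z,yawdeg=None):
    s=manip.state();p=np.array(s['position']);R=cv2.Rodrigues(np.zeros(3))[0]
    from scipy.spatial.transform import Rotation as Ro
    R=Ro.from_euler('xyz',s['orientation']).as_matrix()
    print('pos',p.round(4),'yaw',np.degrees(s['orientation'][2]).round(2),'need tool mm',(R.T@(np.array([x,y,z])-p)*1000).round(1), 't',s['t'])
E
python3 -c "
from h import *
go(.459,.148,.248);print(st())"
```

```text
pos [ 0.502  -0.2968  0.2482] yaw 8.71 need tool mm [ 2.480e+01 -4.462e+02  2.000e-01] t 1.1
{'t': 1.1, 'q': [-0.6471, 0.4317, 1.6641, -0.0001, 1.0461, 0.7716], 'dq': [0.8482, 0.0968, -0.165, 0.0031, 0.0659, 0.8423], 'joint_torque': [-6.1653, -59.4471, -23.3342, 0.0222, 0.0065, -1.3982], 'position': [0.502, -0.2968, 0.2482], 'orientation': [-3.1414, 0.0003, 0.1521], 'ft_force': [1.2809, -0.3917, 0.022], 'wrist_torque': [-0.019, 0.0068, -0.009], 'finger_gap': 0.0853}
```

Request:
play_rows(
  increments=[
    {"dp":[2.5,-44.5,0],"spin":0},
    {"dp":[2.5,-44.5,0],"spin":0},
    {"dp":[2.5,-44.5,0],"spin":0},
    {"dp":[2.5,-44.5,0],"spin":0},
    {"dp":[2.5,-44.5,0],"spin":0},
    {"dp":[2.5,-44.5,0],"spin":0},
    {"dp":[2.5,-44.5,0],"spin":0},
    {"dp":[2.5,-44.5,0],"spin":0},
    {"dp":[2.5,-44.5,0],"spin":0},
    {"dp":[2.5,-44.5,0],"spin":0},
    {"dp":[0,0,0],"spin":0},
    {"dp":[0,0,0],"spin":0},
  ],
)

```text
t: 2.3
position: [0.4581, 0.1458, 0.2481]
orientation: [3.141, 0.0, 0.155]
ft_force: [0.1, 0.0, -0.2]
finger_gap: 0.0854
```

```bash
python3 - <<'E'
from h import *
go(.459,.148,.040)
im=grab('top','1'); grab('side','1');print(st())
hsv=cv2.cvtColor(im['color'],cv2.COLOR_RGB2HSV)
m=((hsv[...,1]<60)&(hsv[...,2]>(120))).astype(np.uint8)
c,_=cv2.findContours(m,cv2.RETR_EXTERNAL,cv2.CHAIN_APPROX_NONE)
a=cv2.imread('pics/top_1.png')[130:280,230:410];b=cv2.imread('pics/side_1.png')[130:280,250:430]
cv2.imwrite('pics/z1.png',cv2.resize(np.hstack([a,b]),(792,330),interpolation=cv2.INTER_CUBIC))
E
```

```text
pos [0.4581 0.1458 0.2481] yaw 8.86 need tool mm [  1.4  -2.  208.1] t 2.3
{'t': 2.4, 'q': [0.1677, 0.287, 1.9015, -0.0003, 0.9535, 1.587], 'dq': [-0.0174, -0.0041, -0.0009, 0.0006, -0.0012, 0.0043], 'joint_torque': [1.2087, -44.9417, -23.551, 0.0266, 0.0042, 0.0087], 'position': [0.4584, 0.1444, 0.2481], 'orientation': [3.1413, 0.0004, 0.1517], 'ft_force': [0.5638, -0.5392, -0.741], 'wrist_torque': [-0.0577, -0.0639, -0.0746], 'finger_gap': 0.0855}
```

View pics/z1.png

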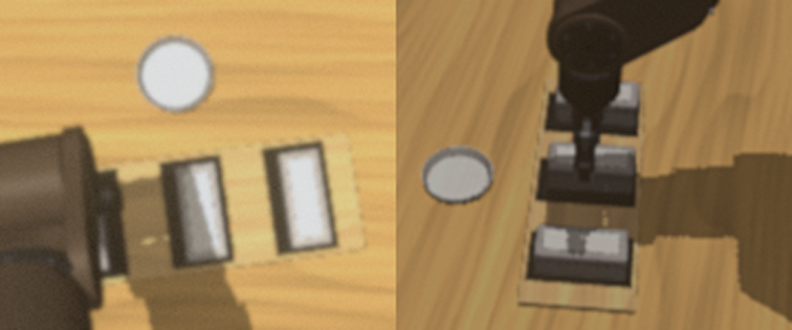

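The gripper hangs over the left tin (side crop: tin at (580,240), fingers in line above it). Next: descend.

Request:
play_rows(
  increments=[
    {"dp":[0.5,-3.5,30],"spin":0},
    {"dp":[0,0,30],"spin":0},
    {"dp":[0,0,30],"spin":0},
    {"dp":[0,0,25],"spin":0},
    {"dp":[0,0,25],"spin":0},
    {"dp":[0,0,20],"spin":0},
    {"dp":[0,0,20],"spin":0},
    {"dp":[0,0,14],"spin":0},
    {"dp":[0,0,14],"spin":0},
    {"dp":[0,0,0],"spin":0},
    {"dp":[0,0,0],"spin":0},
  ],
)

```text
t: 3.5
position: [0.4586, 0.1477, 0.0404]
orientation: [3.141, 0.0, 0.151]
ft_force: [0.7, -0.5, 0.4]
finger_gap: 0.0856
```

```bash
python3 - <<'E'
from h import *
go(.459,.148,.040);print(st())
grab('side','2')
b=cv2.imread('pics/side_2.png')[140:290,250:430]
cv2.imwrite('pics/z2.png',cv2.resize(b,(720,600),interpolation=cv2.INTER_CUBIC))
E
```

```text
pos [0.4586 0.1477 0.0404] yaw 8.63 need tool mm [ 0.4 -0.3  0.4] t 3.5
{'t': 3.5, 'q': [0.1744, 0.631, 2.083, -0.0003, 0.428, 1.5949], 'dq': [0.0094, -0.0182, -0.0027, -0.0007, 0.0014, 0.0017], 'joint_torque': [-0.1226, -53.2472, -9.6611, -0.0018, -0.0639, -0.0062], 'position': [0.4586, 0.1477, 0.0404], 'orientation': [3.1415, 0.0004, 0.1506], 'ft_force': [0.7141, -0.4812, 0.4234], 'wrist_torque': [0.022, -0.0203, 0.0031], 'finger_gap': 0.0856}
```

View pics/z2.png

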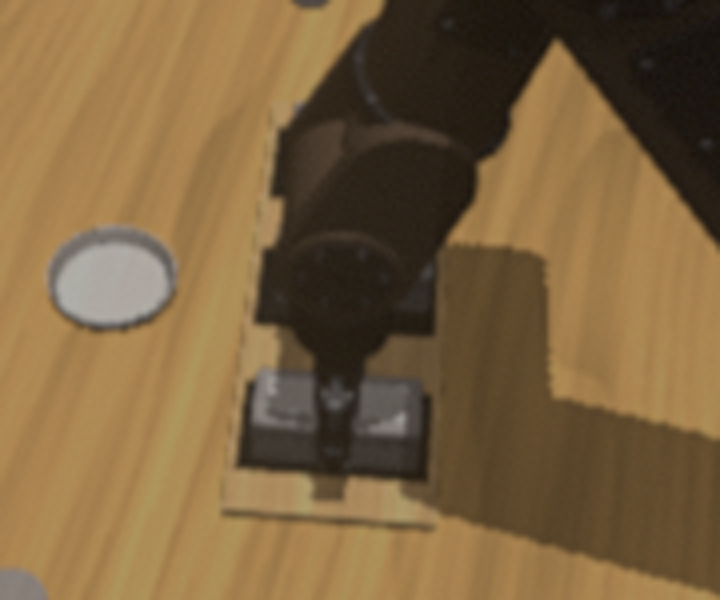

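The fingers straddle the middle of the left tin. Next: close and lift.

Request:
play_rows(
  increments=[
    {"dp":[0,0,0],"spin":0},
    {"dp":[0,0,0],"spin":0},
    {"dp":[0,0,0],"spin":0},
    {"dp":[0,0,0],"spin":0},
    {"dp":[0,0,0],"spin":0},
    {"dp":[0,0,0],"spin":0},
    {"dp":[0,0,0],"spin":0},
    {"dp":[0,0,0],"spin":0},
  ],
  jaw=0,
  squeeze=70,
)

```text
t: 4.35
position: [0.4587, 0.1485, 0.0411]
orientation: [3.141, -0.001, 0.152]
ft_force: [-0.9, -2.7, 9.5]
finger_gap: 0.0551
```

Request:
play_rows(
  increments=[
    {"dp":[0,0,-10],"spin":0},
    {"dp":[0,0,-20],"spin":0},
    {"dp":[0,0,-20],"spin":0},
    {"dp":[0,0,-20],"spin":0},
    {"dp":[0,0,-20],"spin":0},
    {"dp":[0,0,-10],"spin":0},
    {"dp":[0,0,0],"spin":0},
    {"dp":[0,0,0],"spin":0},
    {"dp":[0,0,0],"spin":0},
  ],
)

```text
t: 5.25
position: [0.4579, 0.1485, 0.1394]
orientation: [3.141, 0.002, 0.152]
ft_force: [-0.0, -0.2, -4.7]
finger_gap: 0.0553
```

```bash
cat >> h.py <<'E'
def listen(n=8):
    from scipy.spatial.transform import Rotation as Ro
    L=[]
    for i in range(n):
        s=manip.state();R=Ro.from_euler('xyz',s['orientation']).as_matrix()
        L.append(np.r_[s['t'],R.T@s['ft_force'],R.T@s['wrist_torque'],s['joint_torque'][4]]); manip.get_image('top')
    L=np.array(L);print(L.round(3));print('mean',L.mean(0).round(3)[1:],'sd',L.std(0).round(3)[1:])
    return L
E
python3 - <<'E'
from h import *
print(st());listen(8)
E
```

```text
{'t': 5.25, 'q': [0.1763, 0.4482, 2.019, -0.0001, 0.6761, 1.5951], 'dq': [-0.0009, 0.004, -0.0033, 0.0003, 0.0029, 0.0011], 'joint_torque': [0.0407, -52.4671, -18.0299, 0.0003, -0.0018, -0.0002], 'position': [0.4579, 0.1485, 0.1394], 'orientation': [3.1415, 0.0016, 0.1521], 'ft_force': [-0.0355, -0.1619, -4.6841], 'wrist_torque': [-0.0277, 0.0231, 0.0082], 'finger_gap': 0.0553}
[[ 5.250e+00 -5.200e-02  1.540e-01  4.684e+00 -2.400e-02 -2.700e-02
  -8.000e-03 -2.000e-03]
 [ 5.300e+00 -4.490e-01 -5.800e-01  4.925e+00  7.300e-02 -4.400e-02
   7.000e-03 -2.000e-03]
 [ 5.350e+00 -8.120e-01 -1.182e+00  4.509e+00 -4.100e-02  4.000e-02
  -3.100e-02 -2.000e-03]
 [ 5.400e+00  5.680e-01 -1.130e+00  4.350e+00  6.000e-03  2.200e-02
  -6.100e-02 -1.000e-03]
 [ 5.450e+00 -5.260e-01 -3.190e-01  4.614e+00 -1.000e-03  2.700e-02
   3.800e-02 -1.000e-03]
 [ 5.500e+00  2.500e-01  1.200e-01  4.306e+00 -4.200e-02 -2.800e-02
  -4.000e-03 -2.000e-03]
 [ 5.550e+00 -8.310e-01 -9.000e-01  4.677e+00 -3.100e-02  0.000e+00
   1.700e-02 -2.000e-03]
 [ 5.600e+00 -1.333e+00 -9.700e-02  4.819e+00  1.400e-02 -3.500e-02
   4.500e-02 -3.000e-03]]
mean [-3.98e-01 -4.92e-01  4.61e+00 -6.00e-03 -6.00e-03  0.00e+00 -2.00e-03] sd [0.584 0.504 0.201 0.036 0.03  0.033 0.   ]
```

Request:
play_rows(
  increments=[
    {"dp":[40,0,0],"spin":0},
    {"dp":[40,0,0],"spin":0},
    {"dp":[-40,0,0],"spin":0},
    {"dp":[-40,0,0],"spin":0},
    {"dp":[40,0,0],"spin":0},
    {"dp":[40,0,0],"spin":0},
    {"dp":[0,0,0],"spin":0},
    {"dp":[0,0,0],"spin":0},
    {"dp":[0,0,0],"spin":0},
  ],
)

```text
t: 6.55
position: [0.5366, 0.1606, 0.14]
orientation: [3.141, 0.001, 0.152]
ft_force: [-1.0, -0.2, -4.6]
finger_gap: 0.055
```

```bash
python3 - <<'E'
from h import *
print(st()['position']);listen(16)
E
```

```text
[0.5366, 0.1606, 0.14]
[[ 6.550e+00 -1.042e+00  9.100e-02  4.651e+00  2.200e-02  2.500e-02
  -3.200e-02 -3.000e-02]
 [ 6.600e+00  4.750e-01 -2.180e-01  4.621e+00 -6.700e-02 -2.600e-02
  -1.700e-02 -1.000e-02]
 [ 6.650e+00  3.400e-02 -6.290e-01  3.619e+00  8.000e-03 -3.600e-02
  -5.000e-03 -2.000e-03]
 [ 6.700e+00 -5.780e-01  1.230e-01  4.054e+00  2.600e-02 -1.500e-02
  -1.600e-02 -0.000e+00]
 [ 6.750e+00  1.540e-01 -8.800e-01  4.164e+00  2.300e-02 -6.200e-02
   2.000e-02 -0.000e+00]
 [ 6.800e+00  5.610e-01  6.400e-02  4.058e+00  9.000e-03  6.700e-02
  -3.100e-02 -1.000e-03]
 [ 6.850e+00 -5.140e-01 -4.300e-01  4.542e+00 -7.000e-03  3.000e-03
   2.000e-03 -2.000e-03]
 [ 6.900e+00  4.740e-01  1.690e-01  4.258e+00 -1.000e-02 -3.000e-03
   3.000e-03 -2.000e-03]
 [ 6.950e+00  6.060e-01 -4.520e-01  5.996e+00 -3.600e-02 -6.200e-02
   8.000e-03 -3.000e-03]
 [ 7.000e+00 -2.630e-01 -7.100e-01  4.990e+00 -6.000e-03 -1.100e-02
   5.900e-02 -3.000e-03]
 [ 7.050e+00 -3.210e-01 -4.800e-01  4.376e+00  3.400e-02 -4.000e-03
   9.000e-03 -3.000e-03]
 [ 7.100e+00 -4.160e-01 -2.020e-01  3.732e+00  0.000e+00 -5.700e-02
  -8.000e-03 -3.000e-03]
 [ 7.150e+00 -9.400e-01 -3.260e-01  4.083e+00  1.900e-02 -3.100e-02
   1.000e-02 -3.000e-03]
 [ 7.200e+00  2.860e-01 -5.490e-01  3.726e+00 -3.900e-02  4.100e-02
  -9.000e-03 -3.000e-03]
 [ 7.250e+00 -7.470e-01  5.400e-01  3.905e+00 -1.100e-02 -2.000e-02
  -5.000e-03 -3.000e-03]
 [ 7.300e+00 -2.270e-01 -5.090e-01  5.396e+00  1.300e-02 -3.000e-03
  -0.000e+00 -3.000e-03]]
mean [-1.530e-01 -2.750e-01  4.386e+00 -1.000e-03 -1.200e-02 -1.000e-03
 -5.000e-03] sd [0.524 0.37  0.622 0.026 0.034 0.021 0.007]
```

Request:
play_rows(
  increments=[
    {"dp":[-40,0,0],"spin":0},
    {"dp":[-40,0,0],"spin":0},
    {"dp":[0,0,0],"spin":0},
    {"dp":[0,0,0],"spin":0},
    {"dp":[0,0,0],"spin":0},
  ],
)

```text
t: 7.85
position: [0.4594, 0.1487, 0.1405]
orientation: [3.142, -0.002, 0.152]
ft_force: [-0.0, 0.7, -3.9]
finger_gap: 0.055
```

```bash
python3 - <<'E'
from h import *
print(st()['position']);listen(16)
E
```

```text
[0.4594, 0.1487, 0.1405]
[[ 7.850e+00  8.300e-02 -7.080e-01  3.867e+00  1.400e-02 -2.700e-02
   1.300e-02  2.700e-02]
 [ 7.900e+00  4.470e-01  7.710e-01  4.202e+00  5.800e-02 -2.800e-02
  -3.000e-02  5.000e-03]
 [ 7.950e+00 -3.170e-01  5.620e-01  4.034e+00  2.400e-02 -2.500e-02
  -3.000e-03 -4.000e-03]
 [ 8.000e+00 -2.450e-01 -4.110e-01  5.916e+00 -2.600e-02  1.000e-03
   5.000e-03 -6.000e-03]
 [ 8.050e+00 -1.990e-01 -3.210e-01  3.882e+00 -3.300e-02 -7.000e-03
   1.000e-02 -6.000e-03]
 [ 8.100e+00 -4.200e-02 -2.210e-01  4.589e+00 -3.700e-02 -3.500e-02
  -1.300e-02 -5.000e-03]
 [ 8.150e+00 -8.500e-02 -4.730e-01  4.525e+00  1.300e-02 -7.600e-02
  -8.400e-02 -4.000e-03]
 [ 8.200e+00 -2.130e-01  8.080e-01  4.905e+00 -2.400e-02 -4.000e-03
   4.000e-02 -4.000e-03]
 [ 8.250e+00 -8.240e-01 -8.120e-01  4.493e+00  1.000e-02  1.300e-02
   5.900e-02 -3.000e-03]
 [ 8.300e+00  6.480e-01 -3.510e-01  4.147e+00  3.100e-02 -4.000e-02
  -3.700e-02 -3.000e-03]
 [ 8.350e+00  1.800e-02 -5.020e-01  4.522e+00  4.000e-03 -6.300e-02
   0.000e+00 -2.000e-03]
 [ 8.400e+00  2.370e-01 -3.980e-01  4.483e+00 -1.600e-02  2.700e-02
  -1.400e-02 -2.000e-03]
 [ 8.450e+00 -7.100e-02  2.990e-01  4.008e+00  1.200e-02  1.700e-02
   8.000e-03 -2.000e-03]
 [ 8.500e+00  6.100e-02  1.160e-01  4.043e+00  9.000e-03  1.600e-02
   5.000e-03 -2.000e-03]
 [ 8.550e+00 -6.530e-01 -4.890e-01  3.946e+00  4.700e-02 -5.000e-03
  -8.000e-03 -2.000e-03]
 [ 8.600e+00 -5.520e-01 -2.300e-01  5.260e+00  5.000e-03 -4.800e-02
  -3.400e-02 -2.000e-03]]
mean [-1.070e-01 -1.470e-01  4.426e+00  6.000e-03 -1.800e-02 -5.000e-03
 -1.000e-03] sd [0.369 0.49  0.538 0.027 0.029 0.031 0.008]
```

Left tin is quiet: the torque does not shift. Setting it back.

Request:
play_rows(
  increments=[
    {"dp":[0,0,20],"spin":0},
    {"dp":[0,0,25],"spin":0},
    {"dp":[0,0,25],"spin":0},
    {"dp":[0,0,15],"spin":0},
    {"dp":[0,0,8],"spin":0},
    {"dp":[0,0,4],"spin":0},
    {"dp":[0,0,2],"spin":0},
    {"dp":[0,0,0],"spin":0},
    {"dp":[0,0,0],"spin":0},
    {"dp":[0,0,0],"spin":0},
  ],
)

```text
t: 9.65
position: [0.4586, 0.1486, 0.0418]
orientation: [3.142, -0.001, 0.152]
ft_force: [0.7, 0.1, -3.6]
finger_gap: 0.0552
```

```bash
python3 - <<'E'
from h import *
print(st())
E
```

```text
{'t': 9.65, 'q': [0.1763, 0.6283, 2.0827, -0.0002, 0.4297, 1.5952], 'dq': [-0.0003, 0.0026, -0.0002, -0.0009, -0.0003, -0.0008], 'joint_torque': [-0.0044, -56.4836, -10.639, -0.0003, -0.0015, -0.0], 'position': [0.4586, 0.1486, 0.0418], 'orientation': [3.1415, -0.0009, 0.1521], 'ft_force': [0.7137, 0.0549, -3.5998], 'wrist_torque': [-0.0253, 0.0117, -0.0848], 'finger_gap': 0.0552}
```

Still carrying about 4 N, so it isn't quite down. I'll lower it 2 mm and then release.

Request:
play_rows(
  increments=[
    {"dp":[0,0,1],"spin":0},
    {"dp":[0,0,0.5],"spin":0},
    {"dp":[0,0,0.5],"spin":0},
    {"dp":[0,0,0],"spin":0},
    {"dp":[0,0,0],"spin":0},
  ],
)

```text
t: 10.15
position: [0.4586, 0.1486, 0.0411]
orientation: [3.142, -0.002, 0.152]
ft_force: [-6.0, -1.7, 25.1]
finger_gap: 0.0554
```

Request:
play_rows(
  increments=[
    {"dp":[0,0,0],"spin":0},
    {"dp":[0,0,0],"spin":0},
    {"dp":[0,0,0],"spin":0},
    {"dp":[0,0,0],"spin":0},
    {"dp":[0,0,0],"spin":0},
    {"dp":[0,0,0],"spin":0},
    {"dp":[0,0,-15],"spin":0},
    {"dp":[0,0,-25],"spin":0},
    {"dp":[0,0,-30],"spin":0},
    {"dp":[0,0,-20],"spin":0},
    {"dp":[0,0,0],"spin":0},
  ],
  jaw=100,
)

```text
t: 11.25
position: [0.4592, 0.1488, 0.1314]
orientation: [-3.142, -0.004, 0.152]
ft_force: [0.5, -0.2, -0.1]
finger_gap: 0.085
```

```bash
python3 - <<'E'
from h import *
go(.4785,-.009,.140)
grab('side','3')
b=cv2.imread('pics/side_3.png')[140:290,250:430]
cv2.imwrite('pics/z3.png',cv2.resize(b,(720,600),interpolation=cv2.INTER_CUBIC))
E
```

```text
pos [0.4592 0.1488 0.1314] yaw 8.72 need tool mm [ -4.8 158.9  -8.6] t 11.25
```

View pics/z3.png

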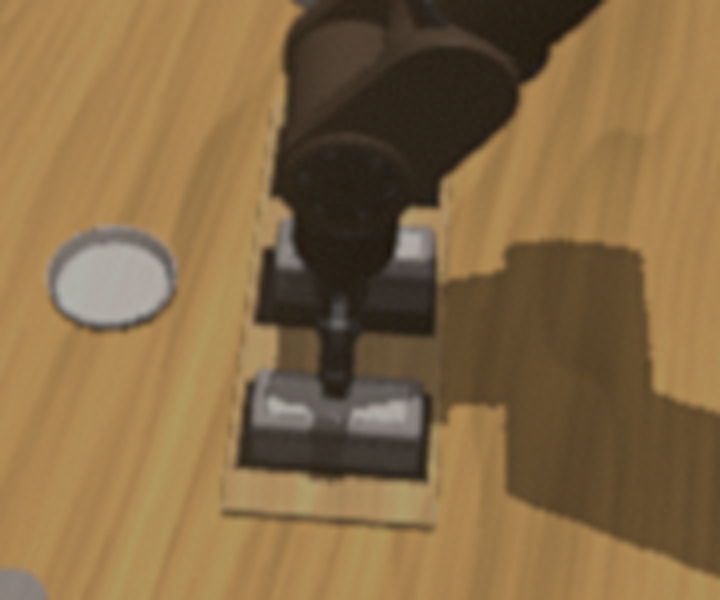

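The left tin is back where it was (side crop, about (335,425)). Now the middle tin.

Request:
play_rows(
  increments=[
    {"dp":[-1,35,0],"spin":0},
    {"dp":[-1,40,0],"spin":0},
    {"dp":[-1,40,0],"spin":0},
    {"dp":[-1,34,0],"spin":0},
    {"dp":[-0.5,10,0],"spin":0},
    {"dp":[0,0,0],"spin":0},
    {"dp":[0,0,0],"spin":0},
    {"dp":[0,0,0],"spin":0},
  ],
)

```text
t: 12.1
position: [0.4777, -0.0081, 0.129]
orientation: [-3.141, 0.001, 0.153]
ft_force: [-0.3, 0.3, -0.2]
finger_gap: 0.0854
```

```bash
python3 - <<'E'
from h import *
go(.4785,-.009,.040)
E
```

```text
pos [ 0.4777 -0.0081  0.129 ] yaw 8.79 need tool mm [ 0.7  1.  89. ] t 12.1
```

Request:
play_rows(
  increments=[
    {"dp":[0.5,1,20],"spin":0},
    {"dp":[0,0,22],"spin":0},
    {"dp":[0,0,20],"spin":0},
    {"dp":[0,0,15],"spin":0},
    {"dp":[0,0,11],"spin":0},
    {"dp":[0,0,0],"spin":0},
    {"dp":[0,0,0],"spin":0},
  ],
)

```text
t: 12.8
position: [0.4787, -0.0098, 0.0415]
orientation: [3.142, 0.0, 0.153]
ft_force: [0.7, -0.1, 1.1]
finger_gap: 0.0859
```

```bash
python3 - <<'E'
from h import *
go(.4785,-.009,.040);print(st()['ft_force'])
E
```

```text
pos [ 0.4787 -0.0098  0.0415] yaw 8.76 need tool mm [-0.1 -0.8  1.5] t 12.8
[0.6906, -0.1358, 1.1354]
```

Request:
play_rows(
  increments=[
    {"dp":[0,0,0],"spin":0},
    {"dp":[0,0,0],"spin":0},
    {"dp":[0,0,0],"spin":0},
    {"dp":[0,0,0],"spin":0},
    {"dp":[0,0,0],"spin":0},
    {"dp":[0,0,0],"spin":0},
    {"dp":[0,0,0],"spin":0},
    {"dp":[0,0,0],"spin":0},
  ],
  jaw=0,
  squeeze=70,
)

```text
t: 13.6
position: [0.479, -0.0103, 0.0422]
orientation: [3.141, -0.001, 0.152]
ft_force: [-1.1, 0.3, 8.8]
finger_gap: 0.0553
```

Request:
play_rows(
  increments=[
    {"dp":[0,0,-10],"spin":0},
    {"dp":[0,0,-20],"spin":0},
    {"dp":[0,0,-20],"spin":0},
    {"dp":[0,0,-20],"spin":0},
    {"dp":[0,0,-20],"spin":0},
    {"dp":[0,0,-10],"spin":0},
    {"dp":[0,0,0],"spin":0},
    {"dp":[0,0,0],"spin":0},
    {"dp":[0,0,0],"spin":0},
  ],
)

```text
t: 14.5
position: [0.4783, -0.0101, 0.1405]
orientation: [-3.141, 0.001, 0.152]
ft_force: [-0.3, 0.3, -4.8]
finger_gap: 0.055
```

```bash
python3 - <<'E'
from h import *
print(st());listen(8)
E
```

```text
{'t': 14.5, 'q': [-0.1593, 0.4431, 2.0252, -0.0001, 0.6748, 1.2595], 'dq': [-0.0016, 0.0025, -0.0023, 0.0008, -0.0002, 0.002], 'joint_torque': [0.0275, -52.1837, -18.0443, -0.0001, 0.0019, 0.0001], 'position': [0.4783, -0.0101, 0.1405], 'orientation': [-3.1412, 0.0015, 0.1521], 'ft_force': [-0.2676, 0.3399, -4.7804], 'wrist_torque': [0.0106, 0.0113, -0.009], 'finger_gap': 0.055}
[[ 1.450e+01 -2.060e-01 -3.750e-01  4.781e+00  1.200e-02 -1.000e-02
   9.000e-03  2.000e-03]
 [ 1.455e+01 -7.590e-01 -3.730e-01  4.501e+00  4.400e-02 -1.200e-02
  -3.100e-02  1.000e-03]
 [ 1.460e+01 -4.880e-01 -1.650e-01  4.840e+00 -1.600e-02 -1.600e-02
   1.600e-02  2.000e-03]
 [ 1.465e+01  3.400e-02 -7.600e-02  5.738e+00  0.000e+00  1.700e-02
   2.000e-02  2.000e-03]
 [ 1.470e+01  2.850e-01 -5.960e-01  4.751e+00  8.200e-02 -3.400e-02
  -2.200e-02  2.000e-03]
 [ 1.475e+01 -3.750e-01  7.980e-01  4.887e+00  1.900e-02  1.200e-02
  -3.800e-02  2.000e-03]
 [ 1.480e+01  3.010e-01 -1.600e-02  4.736e+00  5.100e-02  0.000e+00
   5.000e-02  2.000e-03]
 [ 1.485e+01 -1.310e-01 -3.950e-01  4.975e+00  2.900e-02 -4.000e-03
   5.500e-02  1.000e-03]]
mean [-1.670e-01 -1.500e-01  4.901e+00  2.800e-02 -6.000e-03  7.000e-03
  2.000e-03] sd [0.347 0.4   0.342 0.029 0.015 0.033 0.   ]
```

Request:
play_rows(
  increments=[
    {"dp":[40,0,0],"spin":0},
    {"dp":[40,0,0],"spin":0},
    {"dp":[-40,0,0],"spin":0},
    {"dp":[-40,0,0],"spin":0},
    {"dp":[40,0,0],"spin":0},
    {"dp":[40,0,0],"spin":0},
    {"dp":[0,0,0],"spin":0},
    {"dp":[0,0,0],"spin":0},
    {"dp":[0,0,0],"spin":0},
  ],
)

```text
t: 15.8
position: [0.557, 0.002, 0.141]
orientation: [-3.141, 0.001, 0.152]
ft_force: [-0.7, 0.2, -4.4]
finger_gap: 0.0552
```

```bash
python3 - <<'E'
from h import *
print(st()['position']);listen(16)
E
```

```text
[0.557, 0.002, 0.141]
[[ 1.580e+01 -6.200e-01 -2.800e-01  4.358e+00  1.900e-02 -3.600e-02
   6.000e-03 -2.500e-02]
 [ 1.585e+01 -1.920e-01  1.820e-01  5.081e+00 -1.300e-02  4.100e-02
   3.000e-03 -6.000e-03]
 [ 1.590e+01 -1.137e+00  8.690e-01  4.780e+00 -5.900e-02  6.400e-02
   3.000e-02  2.000e-03]
 [ 1.595e+01 -2.630e-01  2.920e-01  4.807e+00 -5.200e-02  4.400e-02
  -2.100e-02  4.000e-03]
 [ 1.600e+01 -1.690e-01  2.500e-02  5.090e+00  2.100e-02 -9.000e-03
  -4.700e-02  3.000e-03]
 [ 1.605e+01 -1.020e-01 -2.550e-01  5.068e+00  1.300e-02 -2.900e-02
   4.700e-02  3.000e-03]
 [ 1.610e+01 -1.230e-01 -3.670e-01  4.334e+00  2.000e-03  4.700e-02
  -4.500e-02  2.000e-03]
 [ 1.615e+01  5.100e-01 -1.021e+00  4.285e+00 -2.700e-02 -3.000e-02
   1.100e-02  1.000e-03]
 [ 1.620e+01 -3.430e-01  1.500e-01  5.136e+00 -2.400e-02 -3.700e-02
   5.800e-02  1.000e-03]
 [ 1.625e+01 -2.340e-01  7.500e-02  4.589e+00  3.000e-03 -4.200e-02
  -3.600e-02  0.000e+00]
 [ 1.630e+01 -1.270e+00 -2.880e-01  4.101e+00  4.200e-02 -4.500e-02
   3.400e-02  0.000e+00]
 [ 1.635e+01 -4.140e-01  5.210e-01  4.338e+00 -1.000e-03  3.500e-02
  -1.100e-02  0.000e+00]
 [ 1.640e+01 -5.320e-01 -4.370e-01  4.095e+00 -1.800e-02 -1.200e-02
  -1.200e-02  0.000e+00]
 [ 1.645e+01  4.260e-01 -7.790e-01  4.432e+00 -3.700e-02  2.000e-03
   8.000e-03  0.000e+00]
 [ 1.650e+01  9.100e-02  1.830e-01  5.402e+00 -2.000e-02  4.900e-02
  -4.000e-03  0.000e+00]
 [ 1.655e+01 -9.850e-01 -3.860e-01  4.991e+00  6.400e-02 -7.000e-03
   2.000e-03  0.000e+00]]
mean [-3.350e-01 -9.500e-02  4.681e+00 -5.000e-03  2.000e-03  1.000e-03
 -1.000e-03] sd [0.481 0.462 0.401 0.032 0.037 0.03  0.007]
```

Request:
play_rows(
  increments=[
    {"dp":[-40,0,0],"spin":0},
    {"dp":[-40,0,0],"spin":0},
    {"dp":[0,0,0],"spin":0},
    {"dp":[0,0,0],"spin":0},
    {"dp":[0,0,0],"spin":0},
  ],
)

```text
t: 17.1
position: [0.4796, -0.0103, 0.1416]
orientation: [3.141, -0.001, 0.152]
ft_force: [0.0, 0.2, -4.9]
finger_gap: 0.055
```

```bash
python3 - <<'E'
from h import *
print(st()['position']);listen(16)
E
```

```text
[0.4796, -0.0103, 0.1416]
[[ 1.710e+01  6.000e-02 -1.560e-01  4.946e+00  1.800e-02  3.000e-02
  -3.200e-02  2.900e-02]
 [ 1.715e+01  3.480e-01 -3.470e-01  4.747e+00  1.800e-02 -3.300e-02
   2.000e-03  7.000e-03]
 [ 1.720e+01 -5.370e-01  2.860e-01  4.212e+00  1.300e-02 -2.800e-02
   1.900e-02 -1.000e-03]
 [ 1.725e+01  1.029e+00  5.900e-01  5.391e+00  3.600e-02  9.000e-03
  -2.000e-03 -3.000e-03]
 [ 1.730e+01  4.600e-01 -1.259e+00  3.649e+00 -1.200e-02  1.000e-03
   8.000e-03 -3.000e-03]
 [ 1.735e+01  5.120e-01  1.120e-01  5.006e+00 -9.000e-03  4.400e-02
   1.200e-02 -2.000e-03]
 [ 1.740e+01 -4.740e-01  6.000e-02  4.798e+00  2.200e-02  4.000e-03
  -3.600e-02 -1.000e-03]
 [ 1.745e+01 -1.450e-01 -9.600e-02  5.363e+00 -2.600e-02 -1.500e-02
  -1.800e-02 -0.000e+00]
 [ 1.750e+01 -5.030e-01  1.041e+00  4.632e+00  5.000e-03  3.500e-02
   2.100e-02  0.000e+00]
 [ 1.755e+01  4.170e-01 -3.740e-01  4.341e+00 -3.900e-02 -1.700e-02
   1.500e-02  1.000e-03]
 [ 1.760e+01  1.061e+00 -0.000e+00  4.825e+00  2.000e-03  3.400e-02
   3.900e-02  1.000e-03]
 [ 1.765e+01 -9.260e-01  5.600e-02  4.710e+00 -7.300e-02  9.000e-03
   3.700e-02  1.000e-03]
 [ 1.770e+01  1.290e-01  7.170e-01  4.028e+00  0.000e+00 -4.100e-02
  -4.000e-03  1.000e-03]
 [ 1.775e+01  4.040e-01 -4.860e-01  4.527e+00  1.600e-02 -9.000e-03
  -4.800e-02  1.000e-03]
 [ 1.780e+01 -8.100e-02  3.050e-01  4.675e+00  1.300e-02 -2.700e-02
   1.500e-02  1.000e-03]
 [ 1.785e+01 -4.840e-01 -1.000e-01  5.313e+00 -2.400e-02  1.000e-03
  -5.000e-03  2.000e-03]]
mean [ 7.900e-02  2.200e-02  4.698e+00 -3.000e-03 -0.000e+00  1.000e-03
  2.000e-03] sd [0.555 0.516 0.463 0.027 0.025 0.024 0.007]
```

The middle tin is also quiet, with wrist torque means of 0.002 and 0.000. Setting it back.

Request:
play_rows(
  increments=[
    {"dp":[0,0,20],"spin":0},
    {"dp":[0,0,25],"spin":0},
    {"dp":[0,0,25],"spin":0},
    {"dp":[0,0,15],"spin":0},
    {"dp":[0,0,8],"spin":0},
    {"dp":[0,0,5],"spin":0},
    {"dp":[0,0,2],"spin":0},
    {"dp":[0,0,1],"spin":0},
    {"dp":[0,0,0],"spin":0},
    {"dp":[0,0,0],"spin":0},
  ],
)

```text
t: 18.9
position: [0.4787, -0.0102, 0.0422]
orientation: [3.141, -0.002, 0.152]
ft_force: [-7.2, 1.0, 19.1]
finger_gap: 0.0551
```

```bash
python3 - <<'E'
from h import *
print(st()['position'],st()['ft_force'])
E
```

```text
[0.4787, -0.0102, 0.0422] [-7.172, 0.9771, 19.1246]
```

It's down on the mat (19 N upward). Releasing.

Request:
play_rows(
  increments=[
    {"dp":[0,0,0],"spin":0},
    {"dp":[0,0,0],"spin":0},
    {"dp":[0,0,0],"spin":0},
    {"dp":[0,0,0],"spin":0},
    {"dp":[0,0,0],"spin":0},
    {"dp":[0,0,0],"spin":0},
    {"dp":[0,0,-15],"spin":0},
    {"dp":[0,0,-25],"spin":0},
    {"dp":[0,0,-30],"spin":0},
    {"dp":[0,0,-20],"spin":0},
    {"dp":[0,0,0],"spin":0},
    {"dp":[0,0,0],"spin":0},
  ],
  jaw=100,
)

```text
t: 20.1
position: [0.4786, -0.0102, 0.1302]
orientation: [3.141, -0.001, 0.152]
ft_force: [-0.5, -0.2, -0.2]
finger_gap: 0.0854
```

```bash
python3 - <<'E'
from h import *
go(.499,-.148,.130)
E
```

```text
pos [ 0.4786 -0.0102  0.1302] yaw 8.72 need tool mm [ -0.7 139.3   0.2] t 20.1
```

Request:
play_rows(
  increments=[
    {"dp":[0,35,0],"spin":0},
    {"dp":[0,40,0],"spin":0},
    {"dp":[-0.5,40,0],"spin":0},
    {"dp":[0,24,0],"spin":0},
    {"dp":[0,0,0],"spin":0},
    {"dp":[0,0,0],"spin":0},
    {"dp":[0,0,0],"spin":0},
  ],
)

```text
t: 20.8
position: [0.4988, -0.1467, 0.1296]
orientation: [-3.141, 0.001, 0.153]
ft_force: [0.8, -0.1, -0.5]
finger_gap: 0.0853
```

```bash
python3 - <<'E'
from h import *
go(.499,-.148,.040)
grab('side','4')
b=cv2.imread('pics/side_4.png')[140:290,250:430]
cv2.imwrite('pics/z4.png',cv2.resize(b,(720,600),interpolation=cv2.INTER_CUBIC))
E
```

```text
pos [ 0.4988 -0.1467  0.1296] yaw 8.75 need tool mm [ 0.2  1.4 89.6] t 20.8
```

View pics/z4.png

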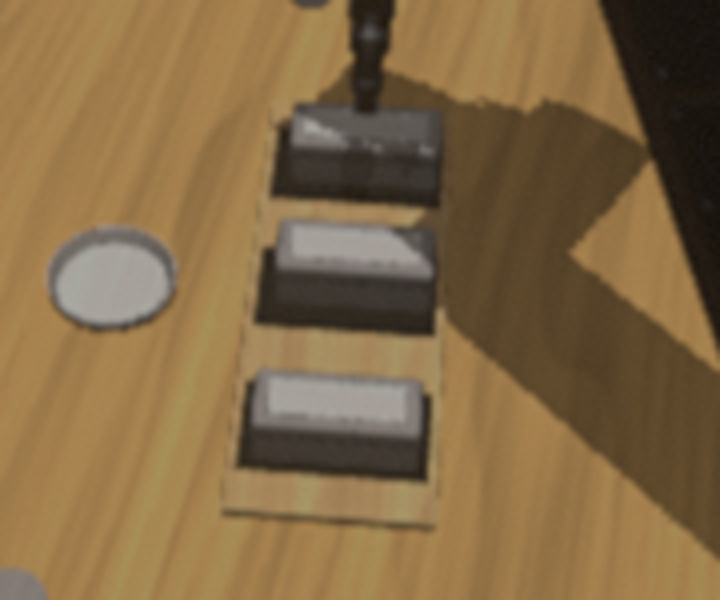

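Left tin (crop (335,425)) and middle tin (355,265) lie flat on their mats. The gripper is over the right tin at (365,150).

Request:
play_rows(
  increments=[
    {"dp":[0,0.5,20],"spin":0},
    {"dp":[0,0,22],"spin":0},
    {"dp":[0,0,20],"spin":0},
    {"dp":[0,0,15],"spin":0},
    {"dp":[0,0,11.5],"spin":0},
    {"dp":[0,0,0],"spin":0},
    {"dp":[0,0,0],"spin":0},
  ],
)

```text
t: 21.55
position: [0.4994, -0.1478, 0.0421]
orientation: [3.141, -0.0, 0.153]
ft_force: [-0.4, 0.3, -0.8]
finger_gap: 0.0855
```

```bash
python3 - <<'E'
from h import *
go(.499,-.148,.040);print(st()['ft_force'])
E
```

```text
pos [ 0.4994 -0.1478  0.0421] yaw 8.75 need tool mm [-0.5  0.1  2.1] t 21.55
[-0.3556, 0.3414, -0.8175]
```

Request:
play_rows(
  increments=[
    {"dp":[0,0,0],"spin":0},
    {"dp":[0,0,0],"spin":0},
    {"dp":[0,0,0],"spin":0},
    {"dp":[0,0,0],"spin":0},
    {"dp":[0,0,0],"spin":0},
    {"dp":[0,0,0],"spin":0},
    {"dp":[0,0,0],"spin":0},
    {"dp":[0,0,0],"spin":0},
  ],
  jaw=0,
  squeeze=70,
)

```text
t: 22.35
position: [0.4997, -0.1484, 0.0428]
orientation: [3.141, -0.001, 0.152]
ft_force: [-1.1, 1.2, 7.5]
finger_gap: 0.0551
```

Request:
play_rows(
  increments=[
    {"dp":[0,0,-10],"spin":0},
    {"dp":[0,0,-20],"spin":0},
    {"dp":[0,0,-20],"spin":0},
    {"dp":[0,0,-20],"spin":0},
    {"dp":[0,0,-20],"spin":0},
    {"dp":[0,0,-10],"spin":0},
    {"dp":[0,0,0],"spin":0},
    {"dp":[0,0,0],"spin":0},
    {"dp":[0,0,0],"spin":0},
  ],
)

```text
t: 23.25
position: [0.4989, -0.148, 0.1409]
orientation: [-3.141, 0.001, 0.152]
ft_force: [0.1, 0.5, -3.9]
finger_gap: 0.0551
```

```bash
python3 - <<'E'
from h import *
print(st());listen(8)
E
```

```text
{'t': 23.25, 'q': [-0.4153, 0.4888, 1.9256, -0.0001, 0.7288, 1.0035], 'dq': [-0.0007, 0.0055, -0.0031, -0.002, 0.0022, -0.0001], 'joint_torque': [0.0285, -56.5845, -19.4084, -0.001, 0.0045, 0.0001], 'position': [0.4989, -0.148, 0.1409], 'orientation': [-3.1408, 0.0014, 0.1521], 'ft_force': [0.1358, 0.4926, -3.9487], 'wrist_torque': [0.0242, -0.0468, 0.0208], 'finger_gap': 0.0551}
[[ 2.325e+01  2.140e-01 -4.630e-01  3.949e+00  1.700e-02  5.000e-02
  -2.100e-02  4.000e-03]
 [ 2.330e+01 -8.800e-02  8.700e-02  4.529e+00  3.800e-02 -4.000e-03
  -5.700e-02  4.000e-03]
 [ 2.335e+01 -4.400e-01  1.890e-01  3.842e+00  1.000e-03  1.800e-02
  -5.000e-03  5.000e-03]
 [ 2.340e+01 -9.330e-01 -1.320e-01  3.860e+00 -2.900e-02  2.900e-02
  -6.000e-03  5.000e-03]
 [ 2.345e+01  1.440e-01  1.990e-01  3.880e+00  5.800e-02 -3.900e-02
  -2.700e-02  5.000e-03]
 [ 2.350e+01 -5.470e-01 -6.050e-01  3.606e+00  1.300e-02  3.600e-02
   1.500e-02  4.000e-03]
 [ 2.355e+01 -2.200e-02 -7.740e-01  4.151e+00 -2.800e-02  3.000e-03
   1.000e-03  4.000e-03]
 [ 2.360e+01  7.100e-01  1.450e-01  4.471e+00  3.600e-02 -1.000e-02
   3.800e-02  4.000e-03]]
mean [-1.200e-01 -1.690e-01  4.036e+00  1.300e-02  1.000e-02 -8.000e-03
  4.000e-03] sd [0.478 0.366 0.302 0.029 0.027 0.027 0.   ]
```

Request:
play_rows(
  increments=[
    {"dp":[40,0,0],"spin":0},
    {"dp":[40,0,0],"spin":0},
    {"dp":[-40,0,0],"spin":0},
    {"dp":[-40,0,0],"spin":0},
    {"dp":[40,0,0],"spin":0},
    {"dp":[40,0,0],"spin":0},
    {"dp":[0,0,0],"spin":0},
    {"dp":[0,0,0],"spin":0},
    {"dp":[0,0,0],"spin":0},
  ],
)

```text
t: 24.55
position: [0.5776, -0.1359, 0.1415]
orientation: [-3.141, 0.001, 0.152]
ft_force: [0.1, -0.6, -4.4]
finger_gap: 0.055
```

```bash
python3 - <<'E'
from h import *
print(st()['position']);listen(16)
E
```

```text
[0.5776, -0.1359, 0.1415]
[[ 2.455e+01  5.300e-02  6.480e-01  4.358e+00  3.000e-02 -6.600e-02
   0.000e+00 -6.100e-02]
 [ 2.460e+01 -1.028e+00  6.120e-01  4.055e+00  4.000e-02 -1.090e-01
   7.000e-03  2.080e-01]
 [ 2.465e+01 -2.490e-01  2.780e-01  4.361e+00 -1.400e-02 -1.040e-01
  -1.500e-02 -7.500e-02]
 [ 2.470e+01 -9.900e-02  3.180e-01  3.896e+00  5.000e-03 -6.200e-02
  -3.900e-02 -8.100e-02]
 [ 2.475e+01 -5.680e-01 -5.590e-01  3.787e+00  1.400e-02 -8.200e-02
  -4.000e-03 -7.300e-02]
 [ 2.480e+01  1.092e+00  4.810e-01  3.452e+00 -1.500e-02 -4.200e-02
  -6.000e-03 -6.800e-02]
 [ 2.485e+01 -1.082e+00  4.040e-01  3.753e+00 -1.900e-02 -9.900e-02
   7.100e-02 -6.700e-02]
 [ 2.490e+01  3.520e-01  8.900e-02  4.648e+00 -1.300e-02 -7.400e-02
   4.400e-02 -6.700e-02]
 [ 2.495e+01  5.230e-01 -6.710e-01  3.437e+00 -2.300e-02 -1.440e-01
   2.200e-02 -6.800e-02]
 [ 2.500e+01  3.170e-01 -1.170e+00  4.413e+00  3.300e-02 -5.900e-02
  -1.000e-02 -6.800e-02]
 [ 2.505e+01 -1.363e+00  7.220e-01  3.927e+00 -4.600e-02 -6.800e-02
   4.000e-03 -6.800e-02]
 [ 2.510e+01 -2.690e-01 -2.730e-01  3.693e+00 -1.200e-02 -6.300e-02
   4.100e-02 -6.900e-02]
 [ 2.515e+01 -1.290e-01 -7.200e-01  4.098e+00  9.000e-03 -4.600e-02
   1.600e-02 -6.900e-02]
 [ 2.520e+01  6.460e-01  4.690e-01  3.511e+00 -9.000e-03 -1.030e-01
   9.000e-03 -6.900e-02]
 [ 2.525e+01  1.140e-01 -1.560e-01  4.984e+00  1.200e-02 -6.600e-02
  -9.000e-03 -6.900e-02]
 [ 2.530e+01 -4.740e-01  5.490e-01  3.668e+00  4.600e-02 -7.200e-02
   1.000e-02 -6.900e-02]]
mean [-1.350e-01  6.400e-02  4.002e+00  2.000e-03 -7.900e-02  9.000e-03
 -5.200e-02] sd [0.643 0.565 0.434 0.025 0.026 0.025 0.067]
```

Request:
play_rows(
  increments=[
    {"dp":[-40,0,0],"spin":0},
    {"dp":[-40,0,0],"spin":0},
    {"dp":[0,0,0],"spin":0},
    {"dp":[0,0,0],"spin":0},
    {"dp":[0,0,0],"spin":0},
  ],
)

```text
t: 25.85
position: [0.5002, -0.1484, 0.1421]
orientation: [3.141, -0.001, 0.152]
ft_force: [0.7, -0.7, -3.9]
finger_gap: 0.0552
```

```bash
python3 - <<'E'
from h import *
print(st()['position']);listen(16)
E
```

```text
[0.5002, -0.1484, 0.1421]
[[ 2.585e+01  5.560e-01  7.500e-01  3.901e+00 -3.400e-02  8.800e-02
   1.600e-02  4.700e-02]
 [ 2.590e+01  3.050e-01 -5.100e-01  4.311e+00 -2.400e-02  8.200e-02
   2.700e-02  4.300e-02]
 [ 2.595e+01  1.017e+00 -6.000e-02  4.320e+00  2.100e-02  8.200e-02
   2.200e-02  4.600e-02]
 [ 2.600e+01 -4.670e-01 -1.330e-01  5.182e+00 -1.200e-02  8.000e-02
   4.000e-03  5.200e-02]
 [ 2.605e+01 -1.800e-01 -1.000e-03  3.396e+00 -2.200e-02  4.100e-02
  -2.500e-02  5.900e-02]
 [ 2.610e+01  1.300e-02  6.900e-02  4.494e+00  2.300e-02  1.200e-01
  -2.400e-02  4.700e-02]
 [ 2.615e+01 -2.460e-01 -1.540e-01  3.787e+00 -1.600e-02  1.010e-01
   1.000e-03  7.800e-02]
 [ 2.620e+01  8.400e-02  8.600e-02  4.695e+00  1.300e-02  5.800e-02
  -6.000e-03  7.700e-02]
 [ 2.625e+01  3.240e-01 -1.350e-01  3.844e+00  2.600e-02  7.800e-02
   5.000e-03  7.500e-02]
 [ 2.630e+01 -8.340e-01  2.180e-01  4.059e+00 -1.900e-02  3.700e-02
  -3.700e-02  7.400e-02]
 [ 2.635e+01  4.990e-01  1.710e-01  4.282e+00  3.500e-02  1.210e-01
   3.400e-02  7.400e-02]
 [ 2.640e+01 -3.640e-01  4.580e-01  3.433e+00 -2.600e-02  1.180e-01
   1.300e-02  7.400e-02]
 [ 2.645e+01  3.550e-01 -6.510e-01  3.767e+00 -3.800e-02  7.500e-02
   1.000e-02  7.400e-02]
 [ 2.650e+01  1.530e-01  5.960e-01  5.023e+00  8.000e-03  9.000e-02
   1.000e-03  7.400e-02]
 [ 2.655e+01 -3.800e-01  5.400e-02  3.548e+00 -1.400e-02  1.160e-01
   1.300e-02  7.400e-02]
 [ 2.660e+01  4.990e-01  5.420e-01  4.122e+00  4.300e-02  5.500e-02
   5.500e-02  7.500e-02]]
mean [ 8.300e-02  8.100e-02  4.135e+00 -2.000e-03  8.400e-02  7.000e-03
  6.500e-02] sd [0.459 0.367 0.512 0.025 0.026 0.022 0.013]
```

The right tin rattles: its torque flips from −0.079 to +0.084 N·m, which matches a 0.2 kg ball moving about 43 mm either way. All three have been tried, so I'll carry it to the dish, forward first.

Request:
play_rows(
  increments=[
    {"dp":[15,0,0],"spin":0},
    {"dp":[27,-3,0],"spin":0},
    {"dp":[30,-15,0],"spin":0},
    {"dp":[30,-20,0],"spin":0},
    {"dp":[30,-22,0],"spin":0},
    {"dp":[25,-25,3],"spin":0},
    {"dp":[20,-25,5],"spin":0},
    {"dp":[15,-20,5],"spin":0},
    {"dp":[8,-12,4],"spin":0},
    {"dp":[4,-7,3],"spin":0},
    {"dp":[0,0,0],"spin":0},
    {"dp":[0,0,0],"spin":0},
  ],
)

```text
t: 27.85
position: [0.6781, 0.0292, 0.1219]
orientation: [3.141, 0.0, 0.152]
ft_force: [0.4, -0.5, -3.4]
finger_gap: 0.0551
```

Request:
play_rows(
  increments=[
    {"dp":[0,0,0],"spin":0},
    {"dp":[0,0,0],"spin":0},
    {"dp":[0,0,0],"spin":0},
    {"dp":[0,0,0],"spin":0},
    {"dp":[0,0,0],"spin":0},
    {"dp":[0,0,0],"spin":0},
    {"dp":[0,0,0],"spin":0},
    {"dp":[0,0,0],"spin":0},
  ],
)

```text
t: 28.65
position: [0.6783, 0.0301, 0.1218]
orientation: [3.142, 0.0, 0.152]
ft_force: [0.1, 0.3, -3.7]
finger_gap: 0.0551
```

```bash
python3 - <<'E'
from h import *
go(.679,.030,.122);print(st())
t=grab('top','5');s=grab('side','5')
a=cv2.imread('pics/top_5.png')[110:270,230:410];b=cv2.imread('pics/side_5.png')[120:280,240:420]
cv2.imwrite('pics/z5.png',cv2.resize(np.hstack([a,b]),(792,352),interpolation=cv2.INTER_CUBIC))
P=cloud(s)
for nm,(x,y) in dict(left=(.459,.148),mid=(.4785,-.009),right=(.4985,-.148)).items():
    k=(abs(P[...,0]-x)<.1)&(abs(P[...,1]-y)<.06)&(P[...,2]>.055)&(P[...,2]<.072); q=P[k]; print(nm,k.sum(),(q.min(0)+q.max(0)).round(3)/2 if k.sum() else '',np.median(q,0) if k.sum() else '')
E
```

```text
pos [0.6783 0.0301 0.1218] yaw 8.72 need tool mm [ 0.6  0.2 -0.2] t 28.65
{'t': 28.65, 'q': [-0.0529, 0.6988, 1.5318, -0.0001, 0.911, 1.3658], 'dq': [-0.0021, 0.0011, -0.0007, -0.0004, 0.0001, -0.0001], 'joint_torque': [-0.018, -73.9999, -23.8225, 0.0018, 0.0348, -0.0002], 'position': [0.6783, 0.0301, 0.1218], 'orientation': [3.1415, 0.0001, 0.1521], 'ft_force': [0.1149, 0.3378, -3.738], 'wrist_torque': [0.0062, -0.0344, 0.0594], 'finger_gap': 0.0551}
left 661 [0.4615 0.1515 0.0635] [0.46087595 0.15427188 0.06369443]
mid 539 [ 0.4805 -0.0095  0.063 ] [ 0.47982154 -0.00433516  0.06366575]
right 0
```

View pics/z5.png

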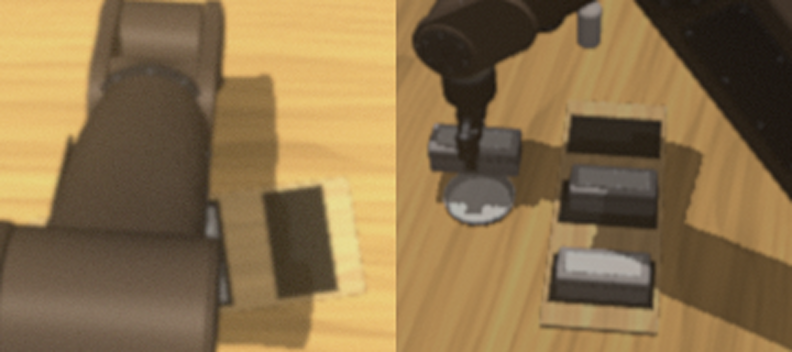

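The crop shows the tin held level over the dish at (480,150), with the right mat empty and the two quiet tins flat on theirs. Handing in.

```bash
python3 -c "
from h import *
print(st());print(manip.sign_off())"
```

```text
{'t': 28.75, 'q': [-0.0529, 0.6988, 1.5318, -0.0001, 0.911, 1.3658], 'dq': [0.0001, 0.0003, -0.0012, 0.0008, -0.0009, 0.0001], 'joint_torque': [-0.0084, -73.992, -23.8215, 0.0019, 0.0349, -0.0001], 'position': [0.6784, 0.0301, 0.1218], 'orientation': [3.1415, -0.0, 0.1522], 'ft_force': [0.7497, -0.4855, -4.3277], 'wrist_torque': [-0.009, -0.0425, 0.0725], 'finger_gap': 0.0549}
the job is handed in; nothing more can be done
None
```

The tin from the right mat is the rattling one. I handed the job in at 28.75 s with it held over the dish; the sign-off gives no verdict.

- **Finding the rattle:** I lifted each tin about 100 mm, from left to right, and shook it along its length. The left and middle tins showed no shift in wrist torque (all means within 0.02 N·m). The right tin's swung from −0.079 to +0.084 N·m, which is what the loose ball should give.
- **Quiet tins:** I set both back flat on their own mats and released them. The last side view shows them flat, within about 3 mm of the start by extents. The median points were shifted 5–6 mm in y, probably because shadow and the arm partly hid them.
- **Held tin:** It is steady in the fingers at (0.678, 0.030), within about 1 mm of where I measured the middle of the dish, (0.679, 0.030). Its centre is about 0.117 m above the bench, about 10 cm over the dish's mouth, and the tool is vertical. The top view of this pose was blocked by the arm, so only the side view confirms it.
- **Forces:** The largest I saw was about 26 N, while setting the left tin down; I only read forces at the end of each move. I steered clear of the other things on the bench but did not re-measure them.

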